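# Hold a probe through the stand's guide over the beaker

## Task

Lift the white-handled probe out of its black parking tube and lower its steel stem straight down through the blue guide ring of the probe stand into the beaker below, until the orange band on the stem is level with the top of the ring. Neither the probe nor the gripper may touch the probe stand or the beaker at any time, and the other things on the bench are to be left alone. Finish while still holding the probe there, upright, still and centred in the ring: do not let go of it.

Things in the scene. Friction and masses are not known exactly. Their poses are not given: they have to be found in the camera images.
- probe_handle (a point): Handle centre of the loose probe (70 g, 165 mm long), on its axis, 137 mm above the tip. White handle: cylinder, 20 mm diameter, from 27 mm below to 28 mm above this point. Under it a grey flange, 26 mm diameter, its underside 32 mm below this point; then the steel stem, 8 mm diameter, 105 mm long. At the start the probe stands upright in the parking tube, its flange on the rim.
- probe_band (a point): Centre of the orange band (6 mm high, flush) round the probe's stem: on the axis, 74 mm above the tip and 63 mm below the handle point.
- probe_tip (a point): Lower end of the probe's stem, on its axis.
- holder_top (a point): Centre of the mouth of the black parking tube, on its rim, 120 mm above the worktop. The tube is upright, fixed, 30 mm outside and 14 mm inside diameter, on a grey round foot of 80 mm diameter. The stem must rise 105 mm to leave it.
- guide_top (a point): Centre of the guide hole, in the plane of the blue ring's top face, 116 mm above the worktop. The ring is level, 40 mm outside diameter, 12 mm thick; the hole goes right through, 20 mm diameter. A black arm holds it from a column at +x of this frame, 60 mm from the hole; the column's top is 128 mm above the worktop.
- guide_stand: The whole probe stand, fixed in place. Origin on the worktop under the guide hole; x points from the hole to the column. Its grey base, 10 mm thick, reaches 50 mm to -x, 78 mm to +x and 56 mm to each side.
- probe: The whole probe. Origin at the lower tip of the stem, z along the stem toward the handle.
- beaker: Small clear glass beaker, 57 mm wide, 70 mm high, loose, standing under the ring on the stand's base. Origin at the centre of its underside, 10 mm above the worktop; its inner floor is 4 mm higher and the stem's tip stays about 28 mm above that floor when the band is level with the ring.
- bottle: Small bottle with a blue cap, 48 mm diameter, 97 mm high, a bystander. Origin at the centre of its underside.
- dish: Petri dish, 91 mm diameter, 15 mm high, a bystander. Origin at the centre of its underside.
Things that resemble listed ones, but are neither listed nor needed, are in the scene too. Leave any turquoise look-alike of the guide_stand alone.

How it is judged (in metres and radians):
On the way:
1. the probe's stem is lifted clear above its parking tube, in the grip (height (world z) of probe_tip above 0.118 m and contact force between probe and the fingers above 0.5 N), for 0.1 s.
At the end, for the whole second after the job is handed in: The probe is held still by the fingers, through the guide hole: axis within 4 mm of the hole centre in x and in y, upright within 0.1 rad, band centre within 8 mm of the ring's top face, touching neither stand nor beaker; the beaker still stands within 10 mm of the ring's axis (x of guide_top in the frame of probe_handle between -0.004 and 0.004 m and y of guide_top in the frame of probe_handle between -0.004 and 0.004 m and z of guide_top in the frame of probe_handle between -0.071 and -0.055 m and angle between probe's own z axis and vertical below 0.1 rad and linear speed of probe below 0.02 m/s and contact force between probe and the fingers above 0.5 N and not (contact force between probe and guide_stand above 0.1 N) and not (contact force between probe and beaker above 0.1 N) and horizontal distance between beaker and guide_top below 0.01 m and angle between beaker's own z axis and vertical below 0.05 rad); the arm keeps its last pose, push and grip.
It fails at once if the probe touches the probe stand or its guide ring (contact force between probe and guide_stand above 0.2 N).
It fails at once if the probe touches the beaker (contact force between probe and beaker above 0.2 N).
It fails at once if the robot touches the probe stand or the beaker (contact force between any of the arm, the fingers and guide_stand above 0.2 N or contact force between any of the arm, the fingers and beaker above 0.2 N).
It fails at once if the bottle, the dish or the beaker is moved (distance of any of bottle, dish from where it was at the start of the episode above 0.015 m or distance of beaker from where it was at the start of the episode above 0.008 m).
It also fails if it takes over 45 s, if anything falls off the work surface, if the arm or the gripper's body presses on something with over 40 N, if the wrist force passes 120 N, or if a joint passes its speed limit or range.

## Robot

A 6-joint arm with a two-finger parallel gripper is mounted at the origin on a cart in front of the work surface, level with it; the furniture and walls round the work are solid. World frame = base frame: x ahead of the robot, y to its left, z up, the work surface at z = 0. Lengths are in m, angles in degrees, forces in N, time in s.
With the tool pointing down it reaches from about 0.375 to 0.9 m from the base axis. Payload 3.1 kg.
Tool frame: the origin (TCP) lies midway between the tips of the shut fingers; the grasp point (between the pads) lies 19 mm behind it; z points along the fingers, y is the direction in which the jaws open and shut (so a half turn about z gives the same grasp; the last joint's range is limited). The gripper opens to 87 mm and grips with 3 to 60 N. Pads are 19 mm wide; open, the fingers measure 117 mm over their backs; the gripper's body (75 mm by 190 mm) begins 51 mm behind the grasp point.
Start: joints at [54.23, 30.224, 82.088, -0, 67.689, -10.227], TCP at [0.269, 0.564, 0.189] pointing down, gripper open.
Joint ranges: [-176.69, 176.69], [-43.24, 126.21], [12.49, 139.97], [-82, 262], [0, 151.66], [-163.58, 163.58]. Speed limits (degrees/s): [159.86, 159.86, 180, 180, 180, 180].

## Interface

Orientations are given as a 3x3 rotation matrix whose columns are the frame's x, y, z axes.
In Python, from rig import status, vision, bot, models gives the robot as it stands.
- The arm moves only by the tool send_rows, never from a script. Its argument "moves" is a list of rows, each a list of 7 numbers: the shift along the tool's x, y, z in units of 25 mm (1.0 is 25 mm), then the turn, a rotation vector about the tool's x, y, z in units of 10 degrees (1.0 is 10 degrees), then the closure, from -1 (fully open) to 1 (shut), so that 0 is half open. In form: [[dx, dy, dz, rx, ry, rz, hand], ...]. A call has 1 to 12 rows; each row shifts and turns the commanded pose from where the row before left it, along the tool's axes as they then stand; what a row does not reach is not made up. A row lasts 1/8 s, in which the tool goes at most 62.5 mm and 10.7 degrees, less where a joint would pass 70% of its speed; a pose out of reach is approached as far as the arm can. A call is refused whole if a number of a shift passes 1 or a number of a turn 1, either way. A call with a gripper value outside its range is refused whole. The fingers move at their own pace and stop on an object; the grip force is fixed at half the most. Time passes only in rows, so rows that do not move let the fingers close. It gives the time, the measured TCP pose, the force and the opening at its end, in the units of the state.
- status.read_state(): the state, without advancing time (a new reading comes with each control period).
- vision.capture(name): name is "scene" or "top" or "wrist"; returns a dict with "img" (480x640x3 uint8, red, green, blue), "depth" (480x640 float32, m along the optical axis (not along the pixel's ray), 0 where there is no reading), "fx", "fy", "cx", "cy" (pixels), "distortion" ([k1, k2, p1, p2, k3] as OpenCV has them; the pictures are not rectified), "pose" (4x4, takes a point from camera to world coordinates); the wrist camera has in their place "hand_eye" (4x4, takes a point from camera to tool coordinates, whose origin is the TCP and whose axes are the flange's). Camera axes: x right, y up, looking along -z (the intrinsics and any distortion apply to the point x, -y, -z); pixel columns grow to the right and rows downward; lengths in m; the calibration is good to about 2 mm. A picture is of the moment at which its call begins: read the wrist's pose just before it.
- bot.hand_in(): hands the job in, once; it reports no verdict.
Trained networks look in the newest picture that a camera, given by its name, has taken for a name from the list of things; names that differ only in an ending like _2 or _b are one class to them, and where a whole thing is asked for, a point or a joint stands for the part that bears it (a point fixed in the world has none). Each returns a list of dicts, best first, with "confidence" (0 to 1); they miss things now and then, are a little off and sometimes report something else, mostly with a low value. They report only what shows in the picture. A call takes as long as a camera call. They do not tell look-alikes from the thing itself.
- models.masks_of(camera, name): "mask" (480x640 bool, what is visible of it) and "extent" ([left, top, right, bottom] in pixels, round what is visible of it).
- models.landmark_of(camera, name): "point" ([column, row] in pixels: a listed point, or the origin of a listed thing).
The state is a dict: "time_s": time; "joint_positions": joint angles; "qvel": joint speeds; "tau": joint torques, N m; "position": TCP position; "tcp_rot": TCP orientation; "force": force on the tool from outside, world axes, zero at the start; "moment": the same for the moment, N m; "opening": opening from 0.0 (shut) to 1.0 (fully open).
Only numpy, scipy, OpenCV 4.12 (cv2) and the standard library are available. Lean on these libraries where they do the work, as an engineer would, in place of code of your own. Each camera call takes 0.05 s, during which the arm holds its last target.

## Working session

There is one attempt and no reset: what is moved stays moved. The work goes in short steps, Python scripts to look and compute and a tool call to move; the robot and the scene stay as the last step left them, time stands still between calls to the robot, and variables do not carry over. Pictures are saved under pics/ and viewed, and the job is handed in when it is done.

Besides the shell and the picture viewer there is one more tool, called after "Emit:" in YAML: its name, and indented under it one key for each argument. send_rows: Moves the arm, as the interface text tells. Its arguments: {"type":"object","properties":{"moves":{"type":"array"}},"required":["moves"]}

```bash
mkdir -p pics; ls
python3 - <<'E'
from rig import status, vision, bot, models
import cv2
s=status.read_state();print(s)
for n in ["scene","top","wrist"]:
    c=vision.capture(n);cv2.imwrite(f"pics/{n}0.png",c["img"][:,:,::-1])
    print(n,c["fx"],c["cx"],c["cy"],c["distortion"],c.get("pose",c.get("hand_eye")))
    for k in ["probe_handle","probe_band","holder_top","guide_top","beaker","bottle","dish"]:
        print(k,[(x["point"],round(x["confidence"],2)) for x in models.landmark_of(n,k)])
E
```

```text
pics
{'time_s': 0.0, 'joint_positions': array([ 5.42288103e+01,  3.02805545e+01,  8.21567213e+01,  4.84461232e-04,
        6.76879256e+01, -1.02263881e+01]), 'qvel': array([ 0.08453321,  0.0729505 ,  0.03013352, -0.07257076,  0.04306087,
        0.03523146]), 'tau': array([ 2.59066073e-04, -4.40037024e+01, -1.76590776e+01,  6.32920861e-02,
        5.82050357e-02, -1.72877708e-04]), 'position': array([0.26899603, 0.56326203, 0.18835281]), 'tcp_rot': array([[-9.02246734e-01,  4.31218254e-01, -1.28369085e-03],
       [ 4.31219983e-01,  9.02245088e-01, -1.76838709e-03],
       [ 3.95642969e-04, -2.14907463e-03, -9.99997612e-01]]), 'force': array([ 0.15762896, -0.22680509,  0.02370833]), 'moment': array([-0.01101044,  0.02532347,  0.01638041]), 'opening': 1.0058135704598539}
scene 442.01139847156685 310.38873007643673 236.1082682803743 [0.03353177 0.         0.         0.         0.        ] [[ 0.8468016   0.37031228 -0.38183225  0.06181351]
 [-0.53190691  0.59148728 -0.60598501 -0.76336533]
 [ 0.00144523  0.71624829  0.69784404  0.93354453]
 [ 0.          0.          0.          1.      
[... 655 characters left out ...]

probe_band []
holder_top [([451.6, 258.2], 0.74)]
guide_top [([143.4, 326.3], 0.66)]
beaker [([354.6, 254.0], 0.74), ([430.7, 188.1], 0.25)]
bottle [([385.7, 179.8], 0.66)]
dish [([433.2, 189.3], 0.95), ([350.5, 259.8], 0.57)]
wrist 399.13250201791647 326.10057262057006 243.8566068125477 [0.02566559 0.         0.         0.         0.        ] [[ 7.45062924e-04  9.68442751e-01  2.49234994e-01  6.70600307e-02]
 [ 9.99999644e-01 -8.20386415e-04  1.98345413e-04  9.05978945e-04]
 [ 3.96555181e-04  2.49234758e-01 -9.68443018e-01 -1.94220237e-01]
 [ 0.00000000e+00  0.00000000e+00  0.00000000e+00  1.00000000e+00]]
probe_handle []
probe_band []
holder_top []
guide_top []
beaker []
bottle []
dish []
```

View pics/scene0.png

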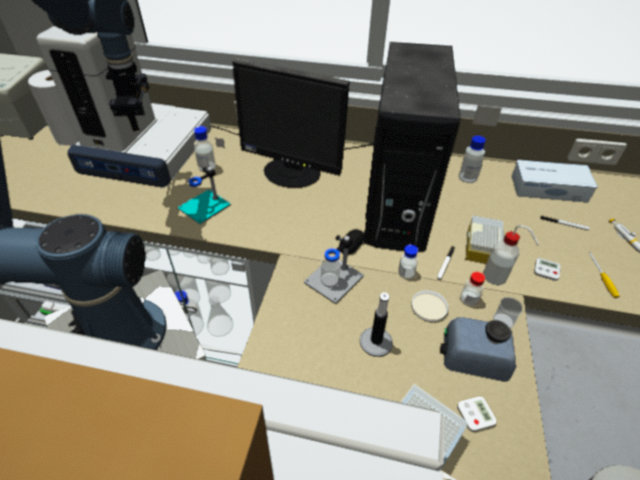

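View pics/top0.png

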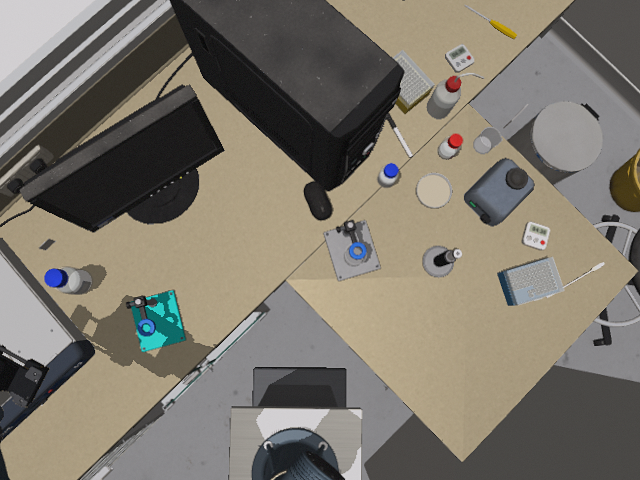

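View pics/wrist0.png

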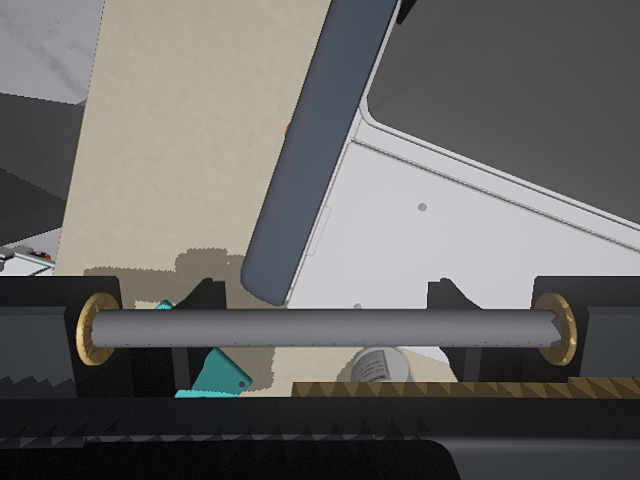

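The top view shows the grey stand with the blue ring at about (357,251), the parking tube and probe at about (440-455,258), and the turquoise look-alike at about (147,326), which I'll leave alone. Next I'll zoom in and localise.

```bash
cat > h.py <<'E'
import numpy as np, cv2
from rig import status, vision, bot, models
def ray(c,p,T=None):
    T=c["pose"] if T is None else T
    K=np.array([[c["fx"],0,c["cx"]],[0,c["fy"],c["cy"]],[0,0,1.]])
    u=cv2.undistortPoints(np.array([[p]],float),K,np.array(c["distortion"]))[0,0]
    d=T[:3,:3]@np.array([u[0],-u[1],-1.]); return T[:3,3],d
def atz(c,p,z,T=None):
    o,d=ray(c,p,T); return o+d*(z-o[2])/d[2]
def proj(c,X,T=None):
    T=c["pose"] if T is None else T
    q=np.linalg.inv(T)@np.append(X,1); q=q[:3]*[1,-1,-1]
    K=np.array([[c["fx"],0,c["cx"]],[0,c["fy"],c["cy"]],[0,0,1.]])
    return cv2.projectPoints(q.reshape(1,1,3),np.zeros(3),np.zeros(3),K,np.array(c["distortion"]))[0].ravel()
def crop(c,x0,y0,x1,y1,f,s=6):
    cv2.imwrite(f,cv2.resize(c["img"][y0:y1,x0:x1,::-1],None,fx=s,fy=s,interpolation=cv2.INTER_CUBIC))
E
python3 - <<'E'
from h import *
t=vision.capture("top");s=vision.capture("scene")
crop(t,310,200,420,290,"pics/t_stand.png",7);crop(t,410,230,490,290,"pics/t_tube.png",9)
crop(s,295,220,395,305,"pics/s_stand.png",7);crop(s,350,280,410,360,"pics/s_tube.png",7)
# blue ring mask
for c,n,(x0,y0,x1,y1) in [(t,"top",(330,225,390,275)),(s,"scene",(310,240,350,270))]:
    hsv=cv2.cvtColor(c["img"],cv2.COLOR_RGB2HSV)
    m=np.zeros((480,640),np.uint8);m[y0:y1,x0:x1]=cv2.inRange(hsv,(100,130,60),(125,255,255))[y0:y1,x0:x1]
    ys,xs=np.nonzero(m);e=cv2.fitEllipse(cv2.convexHull(np.stack([xs,ys],1).astype(np.int32)));print(n,len(xs),e)
    print("ring",atz(c,e[0],0.116),atz(c,e[0],.110))
for p in [(453.2,254)]: print("handle",atz(t,p,.152))
print("handle s",atz(s,(382.3,306.8),.152))
print(atz(t,(451.6,258.2),.12),atz(s,(382,312.9),.12))
E
```

```text
top 172 ((357.3197326660156, 250.23980712890625), (16.650238037109375, 17.021074295043945), 82.8781967163086)
ring [ 0.52180409 -0.13560029  0.116     ] [ 0.5225135  -0.13616935  0.11      ]
scene 127 ((332.2176513671875, 253.97183227539062), (12.627707481384277, 15.17050838470459), 68.77603149414062)
ring [ 0.52157538 -0.13807693  0.116     ] [ 0.5249496  -0.13348791  0.11      ]
handle [ 0.51232662 -0.34658175  0.152     ]
handle s [ 0.50481066 -0.35412712  0.152     ]
[ 0.50625444 -0.35152371  0.12      ] [ 0.51179296 -0.35015982  0.12      ]
```

View pics/t_stand.png

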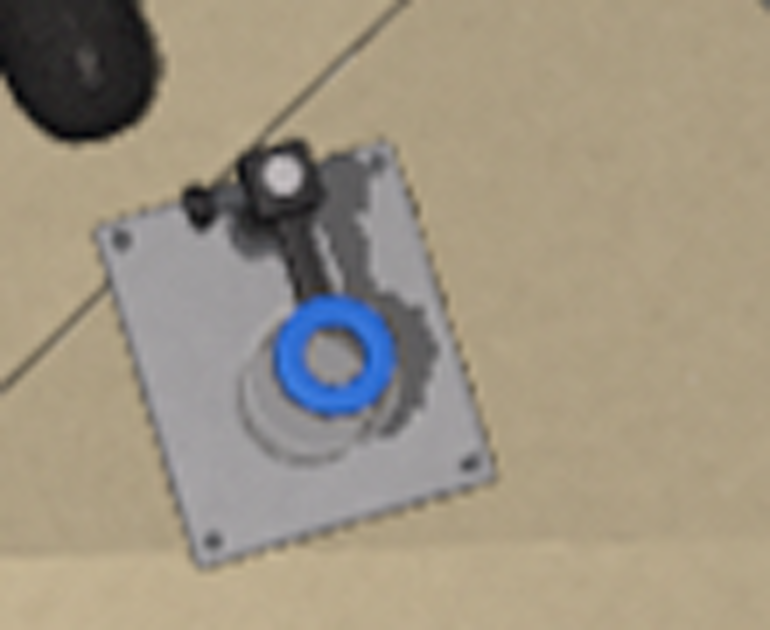

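View pics/t_tube.png

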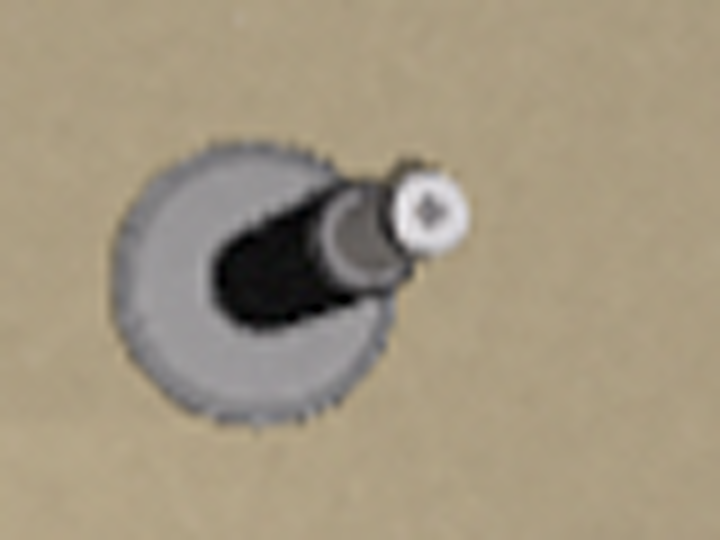

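View pics/s_stand.png

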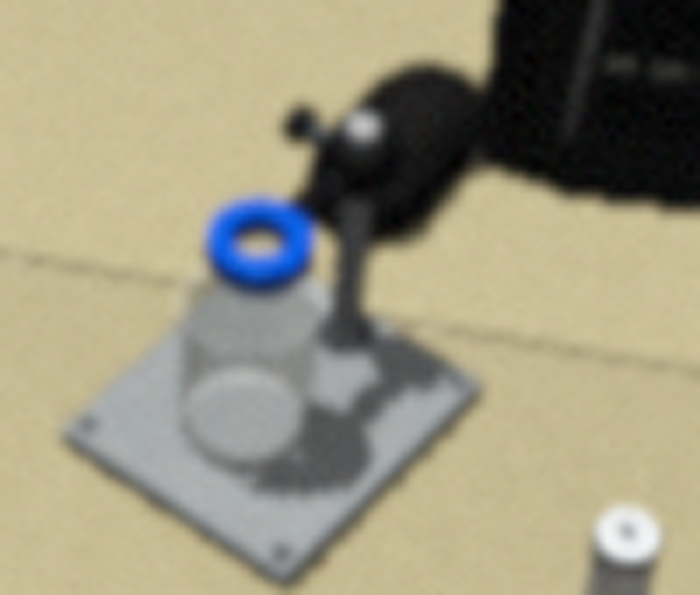

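View pics/s_tube.png

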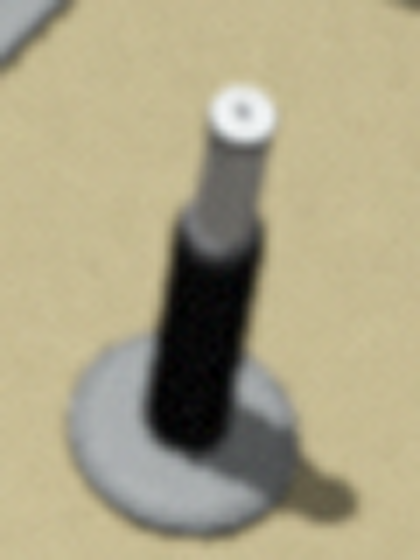

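Run:
```python
from h import *
t=vision.capture("top");s=vision.capture("scene")
print("htop",atz(t,(457.45,252.9),.18),atz(s,(384.15,295.7),.18))
f=lambda c,x0,y0,k,x,y:(x0+(x+.5)/k-.5,y0+(y+.5)/k-.5)
print("foot",atz(t,f(t,410,230,9,253,283),.01))
print("holder rim",atz(t,f(t,410,230,9,365,238),.122))
col=atz(t,f(t,310,200,7,283,175),.128);col2=atz(s,f(s,295,220,7,363,126),.128)
print("col",col,col2)
print("tower base corner",atz(t,(335,188),0.),atz(t,(325,135),.4), "depth", )
def pt(c,u,v):
    o,d=ray(c,(u,v));return o+d*c["depth"][v,u]
for p in [(325,128),(335,182),(395,75),(175,10),(220,148),(190,90),(100,228),(388,175),(357,243),(458,253),(145,318)]: print(p,pt(t,*p).round(3))
```

```text
htop [ 0.51168425 -0.34827863  0.18      ] [ 0.51077648 -0.34794151  0.18      ]
foot [ 0.51039703 -0.3462968   0.01      ]
holder rim [ 0.51104358 -0.34762851  0.122     ]
col [ 0.57884877 -0.11762326  0.128     ] [ 0.57917339 -0.11825051  0.128     ]
tower base corner [ 0.69359084 -0.08946717  0.        ] [ 0.69644438 -0.04987983  0.4       ] depth
(325, 128) [ 0.704 -0.049  0.417]
(335, 182) [ 0.687 -0.085  0.089]
(395, 75) [ 0.804 -0.174  0.424]
(175, 10) [0.972 0.251 0.344]
(220, 148) [0.768 0.192 0.082]
(190, 90) [0.792 0.206 0.367]
(100, 228) [0.572 0.478 0.061]
(388, 175) [ 0.706 -0.211  0.092]
(357, 243) [ 0.539 -0.135  0.115]
(458, 253) [ 0.511 -0.348  0.185]
(145, 318) [0.361 0.34  0.117]
```

Both cameras agree on the probe at (0.511,-0.348), and the ring sits at about (0.522,-0.136). The column is 60 mm from the ring, as specified. I'll raise the arm, turn it so tool x = -world x, and move over the ring to take a wrist picture.

Emit:
send_rows:
  moves:
    - [0, 0, -1, 0, 0, -0.85, -1]
    - [0, 0, -1, 0, 0, -0.85, -1]
    - [0, 0, -1, 0, 0, -0.85, -1]
    - [-1, -1, 0, 0, 0, 0, -1]
    - [-1, -1, 0, 0, 0, 0, -1]
    - [-1, -1, 0, 0, 0, 0, -1]
    - [-1, -1, 0, 0, 0, 0, -1]
    - [-1, -1, 0, 0, 0, 0, -1]
    - [-1, -1, 0, 0, 0, 0, -1]
    - [-1, -1, 0, 0, 0, 0, -1]
    - [-1, -1, 0, 0, 0, 0, -1]

```text
time_s: 2.78
position: [0.4701, 0.3629, 0.2644]
tcp_rot: [[-1.0, 0.001, 0.0], [0.001, 1.0, 0.0], [-0.0, 0.0, -1.0]]
force: [-0.6, 0.2, -1.0]
opening: 0.998
```

Emit:
send_rows:
  moves:
    - [0, -1, 0, 0, 0, 0, -1]
    - [0, -1, 0, 0, 0, 0, -1]
    - [0, -1, 0, 0, 0, 0, -1]
    - [0, -1, 0, 0, 0, 0, -1]
    - [0, -1, 0, 0, 0, 0, -1]
    - [0, -1, 0, 0, 0, 0, -1]
    - [0, -1, 0, 0, 0, 0, -1]
    - [0, -1, 0, 0, 0, 0, -1]
    - [0, -1, 0, 0, 0, 0, -1]
    - [0, -1, 0, 0, 0, 0, -1]
    - [0, -1, 0, 0, 0, 0, -1]
    - [0, -1, 0, 0, 0, 0, -1]

```text
time_s: 4.28
position: [0.469, 0.063, 0.2645]
tcp_rot: [[-1.0, 0.001, 0.0], [0.001, 1.0, -0.0], [-0.0, -0.0, -1.0]]
force: [1.5, 0.3, -0.5]
opening: 0.994
```

Emit:
send_rows:
  moves:
    - [-0.2, -1, 0, 0, 0, 0, -1]
    - [-0.2, -1, 0, 0, 0, 0, -1]
    - [-0.2, -1, 0, 0, 0, 0, -1]
    - [-0.2, -1, 0, 0, 0, 0, -1]
    - [-0.2, -1, 0, 0, 0, 0, -1]
    - [-0.2, -1, 0, 0, 0, 0, -1]
    - [0, -1, 0, 0, 0, 0, -1]
    - [0, -1, 0, 0, 0, 0, -1]
    - [0, 0, 0, 0, 0, 0, -1]
    - [0, 0, 0, 0, 0, 0, -1]

```text
time_s: 5.52
position: [0.4987, -0.1356, 0.2643]
tcp_rot: [[-1.0, 0.001, -0.0], [0.001, 1.0, 0.001], [0.0, 0.001, -1.0]]
force: [-0.2, -0.3, 0.8]
opening: 0.997
```

```bash
cat >> h.py <<'E'
def wrist():
    st=status.read_state();c=vision.capture("wrist")
    T=np.eye(4);T[:3,:3]=st["tcp_rot"];T[:3,3]=st["position"]
    c["pose"]=T@c["hand_eye"];return c,st
def ring(c,box):
    x0,y0,x1,y1=box
    hsv=cv2.cvtColor(c["img"],cv2.COLOR_RGB2HSV)
    m=np.zeros((480,640),np.uint8);m[y0:y1,x0:x1]=cv2.inRange(hsv,(100,130,60),(125,255,255))[y0:y1,x0:x1]
    return m
E
python3 - <<'E'
from h import *
c,st=wrist();print(st["position"])
cv2.imwrite("pics/w1.png",c["img"][:,:,::-1])
print("proj",proj(c,[.522,-.136,.116]),proj(c,[.5113,-.348,.18]))
for k in ["guide_top","probe_handle"]:print(models.landmark_of("wrist",k))
E
```

```text
[ 0.49868988 -0.13561917  0.26428933]
proj [325.09724251 246.06434574] [ 28.50939587 254.39908252]
[{'point': [326.5, 247.4], 'confidence': 0.76}, {'point': [263.1, 375.6], 'confidence': 0.3}]
[{'point': [54.3, 245.8], 'confidence': 0.66}]
```

View pics/w1.png

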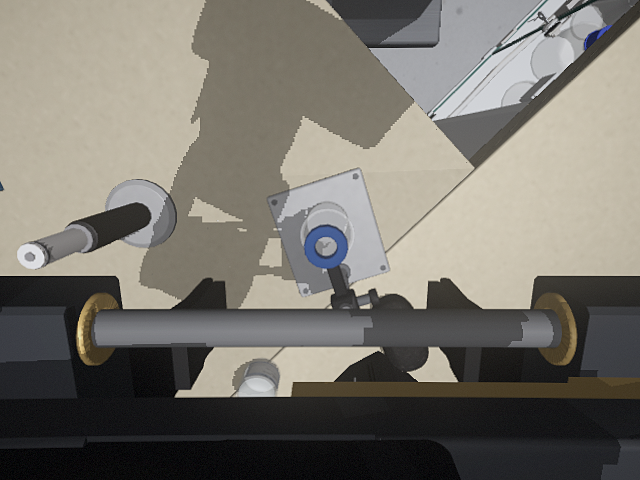

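The wrist view shows the ring at about (326,246) and the probe top at about (33,257), both close to where my estimates project. I'll refine the numbers with the ring outline.

Run:
```python
from h import *
c,st=wrist()
m=ring(c,(295,215,355,280));ys,xs=np.nonzero(m)
e=cv2.fitEllipse(cv2.convexHull(np.stack([xs,ys],1).astype(np.int32)));print(e,xs.min(),xs.max(),ys.min(),ys.max())
print(atz(c,e[0],.116),atz(c,(31.5,257),.18))
crop(c,286,205,366,285,"pics/w1r.png",7)
# outline overlay of prediction incl. top & hole
im=cv2.resize(c["img"][205:285,286:366,::-1],None,fx=7,fy=7,interpolation=cv2.INTER_CUBIC)
for r in (.010,.020):
  for a in np.arange(0,360,6):
    p=proj(c,np.array([.522+r*np.cos(np.radians(a)),-.1358+r*np.sin(np.radians(a)),.116]))
    cv2.circle(im,(int((p[0]-286+.5)*7),int((p[1]-205+.5)*7)),2,(0,0,255),-1)
cv2.imwrite("pics/w1o.png",im)
```

```text
((325.1613464355469, 246.66957092285156), (41.50890350341797, 42.53402328491211), 99.40861511230469) 304 346 226 267
[ 0.52271242 -0.13566225  0.116     ] [ 0.51367548 -0.34611525  0.18      ]
```

View pics/w1o.png

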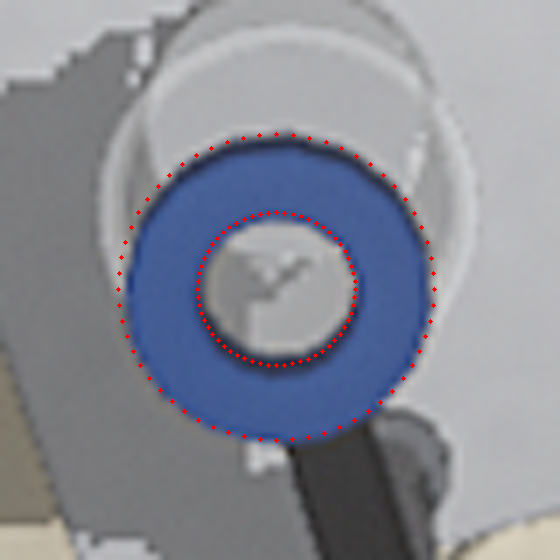

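Emit:
send_rows:
  moves:
    - [-0.1, -0.85, 0, 0, 0, 0, -1]
    - [-0.1, -0.85, 0, 0, 0, 0, -1]
    - [-0.1, -0.85, 0, 0, 0, 0, -1]
    - [-0.1, -0.85, 0, 0, 0, 0, -1]
    - [-0.1, -0.85, 0, 0, 0, 0, -1]
    - [0, -0.85, 0, 0, 0, 0, -1]
    - [0, -0.85, 0, 0, 0, 0, -1]
    - [0, -0.85, 0, 0, 0, 0, -1]
    - [0, -0.85, 0, 0, 0, 0, -1]
    - [0, -0.85, 0, 0, 0, 0, -1]
    - [0, 0, 0, 0, 0, 0, -1]
    - [0, 0, 0, 0, 0, 0, -1]

```text
time_s: 7.22
position: [0.5111, -0.3482, 0.2641]
tcp_rot: [[-1.0, 0.001, -0.0], [0.001, 1.0, 0.001], [0.0, 0.001, -1.0]]
force: [-0.8, -0.2, 0.2]
opening: 1.0
```

Run:
```python
from h import *
c,st=wrist();print(st["position"])
cv2.imwrite("pics/w2.png",c["img"][:,:,::-1])
g=cv2.cvtColor(c["img"],cv2.COLOR_RGB2GRAY)
print("proj",proj(c,[.5113,-.348,.18]))
```

```text
[ 0.51110593 -0.3482319   0.26413153]
proj [325.66972905 237.62989839]
```

View pics/w2.png

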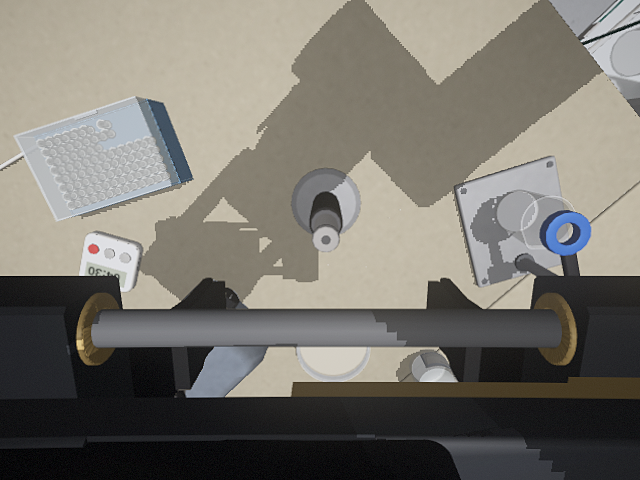

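The handle top shows at (325.5,238.5) and I predicted (325.7,237.6), so the gripper is centred. I'll descend and grip.

Emit:
send_rows:
  moves:
    - [0, 0, 0.9, 0, 0, 0, -1]
    - [0, 0, 0.9, 0, 0, 0, -1]
    - [0, 0, 0.9, 0, 0, 0, -1]
    - [0, 0, 0.9, 0, 0, 0, -1]
    - [0, 0, 0.8, 0, 0, 0, -1]
    - [0, 0, 0.7, 0, 0, 0, -1]
    - [0, 0, 0, 0, 0, 0, -1]
    - [0, 0, 0, 0, 0, 0, -0.4]

```text
time_s: 8.28
position: [0.5118, -0.349, 0.1375]
tcp_rot: [[-1.0, 0.0, 0.001], [0.0, 1.0, -0.001], [-0.001, -0.001, -1.0]]
force: [0.9, -1.0, -0.1]
opening: 0.949
```

Emit:
send_rows:
  moves:
    - [0, 0, 0, 0, 0, 0, 0.2]
    - [0, 0, 0, 0, 0, 0, 0.6]
    - [0, 0, 0, 0, 0, 0, 1]
    - [0, 0, 0, 0, 0, 0, 1]
    - [0, 0, 0, 0, 0, 0, 1]
    - [0, 0, 0, 0, 0, 0, 1]
    - [0, 0, 0, 0, 0, 0, 1]
    - [0, 0, 0, 0, 0, 0, 1]

```text
time_s: 9.28
position: [0.5113, -0.3487, 0.1368]
tcp_rot: [[-1.0, 0.001, -0.0], [0.001, 1.0, 0.0], [0.0, 0.0, -1.0]]
force: [-0.3, 0.4, -0.6]
opening: 0.215
```

Emit:
send_rows:
  moves:
    - [0, 0, -0.4, 0, 0, 0, 1]
    - [0, 0, -0.4, 0, 0, 0, 1]
    - [0, 0, -0.5, 0, 0, 0, 1]
    - [0, 0, -0.5, 0, 0, 0, 1]
    - [0, 0, -0.5, 0, 0, 0, 1]
    - [0, 0, -0.5, 0, 0, 0, 1]
    - [0, 0, -0.6, 0, 0, 0, 1]
    - [0, 0, -0.6, 0, 0, 0, 1]
    - [0, 0, -0.6, 0, 0, 0, 1]
    - [0, 0, -0.6, 0, 0, 0, 1]
    - [0, 0, -0.2, 0, 0, 0, 1]
    - [0, 0, 0, 0, 0, 0, 1]

```text
time_s: 10.78
position: [0.5113, -0.3488, 0.2722]
tcp_rot: [[-1.0, 0.001, 0.0], [0.001, 1.0, -0.0], [-0.0, -0.0, -1.0]]
force: [-0.5, -0.1, -0.5]
opening: 0.21
```

Run:
```python
from h import *
s=vision.capture("scene");t=vision.capture("top");c,st=wrist();print(st["position"])
crop(s,310,200,450,350,"pics/s3.png",4);crop(t,390,190,510,290,"pics/t3.png",6)
cv2.imwrite("pics/w3.png",c["img"][:,:,::-1])
for n in ("scene","top","wrist"):
  for k in ("probe_handle","probe_band","probe_tip"):print(n,k,models.landmark_of(n,k))
x,y,z=st["position"]; h=z+.0155  # expected handle pt
for dz in (-.137,-.063,0,.028): print(proj(s,[x,y,h+dz]),proj(t,[x,y,h+dz]))
```

```text
[ 0.51093077 -0.3484409   0.27122155]
scene probe_handle [{'point': [393.4, 262.6], 'confidence': 0.9}]
scene probe_band []
scene probe_tip [{'point': [384.1, 304.3], 'confidence': 0.79}, {'point': [428.0, 308.0], 'confidence': 0.55}]
top probe_handle []
top probe_band []
top probe_tip []
wrist probe_handle [{'point': [320.6, 289.1], 'confidence': 0.77}]
wrist probe_band [{'point': [324.7, 252.1], 'confidence': 0.65}]
wrist probe_tip [{'point': [325.9, 224.4], 'confidence': 0.61}]
[382.73374944 304.43452088] [453.75767777 254.74495641]
[386.82917256 282.70597715] [463.32852904 250.93908836]
[390.70695377 262.20136281] [472.50008484 247.28835284]
[392.56235601 252.41418325] [476.9249109  245.52576555]
```

View pics/s3.png

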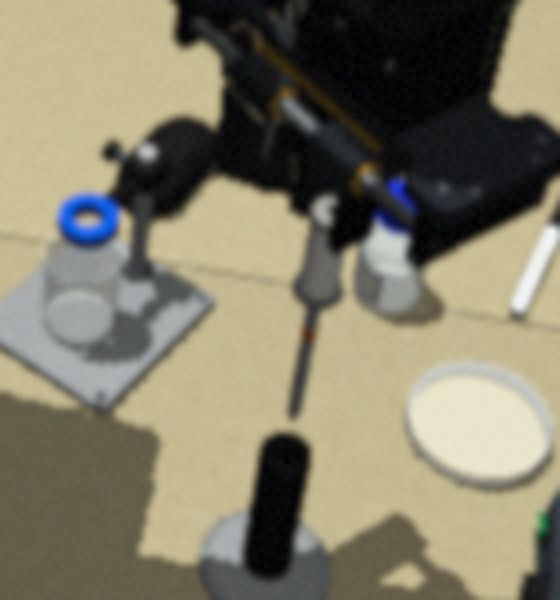

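View pics/w3.png

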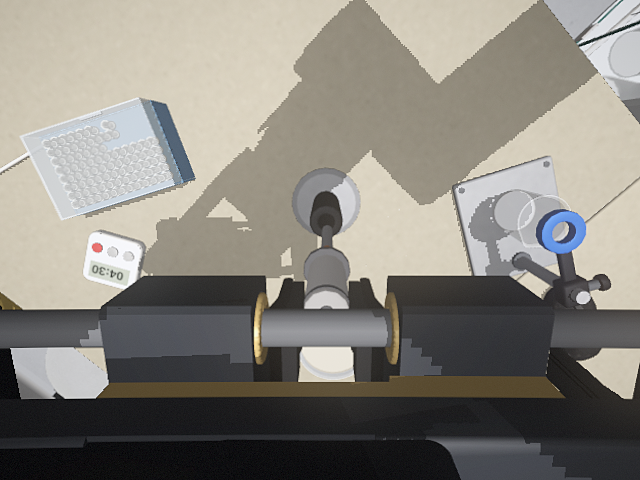

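View pics/t3.png

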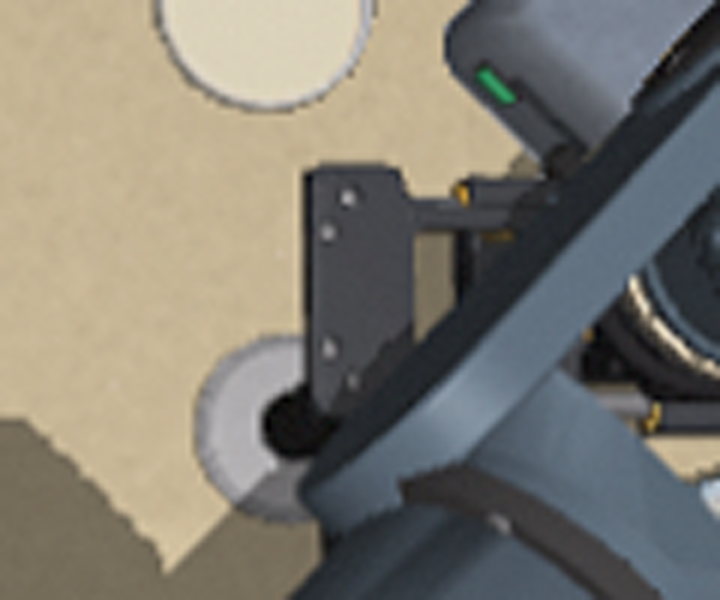

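The probe is lifted and hanging upright, with its tip clear above the tube at scene (383,304), where I predicted it. I'll move it over the ring.

Emit:
send_rows:
  moves:
    - [0, 0.4, 0, 0, 0, 0, 1]
    - [0, 0.7, 0, 0, 0, 0, 1]
    - [-0.06, 0.8, 0, 0, 0, 0, 1]
    - [-0.1, 0.9, 0, 0, 0, 0, 1]
    - [-0.1, 1, 0, 0, 0, 0, 1]
    - [-0.1, 1, 0, 0, 0, 0, 1]
    - [-0.1, 0.9, 0, 0, 0, 0, 1]
    - [0, 0.9, 0, 0, 0, 0, 1]
    - [0, 0.8, 0, 0, 0, 0, 1]
    - [0, 0.7, 0, 0, 0, 0, 1]
    - [0, 0.42, 0, 0, 0, 0, 1]

```text
time_s: 12.75
position: [0.5229, -0.1347, 0.2719]
tcp_rot: [[-1.0, 0.0, 0.0], [0.0, 1.0, -0.0], [-0.0, -0.0, -1.0]]
force: [0.4, 0.5, -0.4]
opening: 0.221
```

Emit:
send_rows:
  moves:
    - [0, 0, 0, 0, 0, 0, 1]
    - [0, 0, 0, 0, 0, 0, 1]
    - [0, 0, 0, 0, 0, 0, 1]

```text
time_s: 13.12
position: [0.523, -0.1365, 0.2718]
tcp_rot: [[-1.0, 0.002, 0.0], [0.002, 1.0, -0.0], [-0.0, -0.0, -1.0]]
force: [0.5, -0.2, -0.8]
opening: 0.221
```

```bash
cat > look.py <<'E'
from h import *
import sys
n=sys.argv[1]
s=vision.capture("scene");t=vision.capture("top");c,st=wrist();print(st["position"],st["force"])
crop(s,285,180,375,300,f"pics/s{n}.png",5);crop(t,320,200,400,280,f"pics/t{n}.png",7)
crop(c,270,180,390,290,f"pics/w{n}.png",6)
x,y,z=st["position"];h=z+.0152
for dz in (-.137,-.063,-.032): print(dz,"scene",proj(s,[x,y,h+dz]),"wrist",proj(c,[x,y,h+dz]))
for nm,cc in (("s",s),("w",c)): print("ring",nm,proj(cc,[.5223,-.1358,.116]))
E
python3 look.py 4
```

```text
[ 0.52295168 -0.13634996  0.27176107] [ 0.35306233  0.40168715 -0.4192261 ]
-0.137 scene [332.77335526 243.96588469] wrist [325.59830967 226.46266637]
-0.063 scene [333.91871885 222.06307984] wrist [325.34928157 250.7881835 ]
-0.032 scene [334.43399484 212.23283703] wrist [325.19687639 265.66915224]
ring s [331.95097901 253.31172914]
ring w [326.29587384 217.85936543]
```

View pics/s4.png

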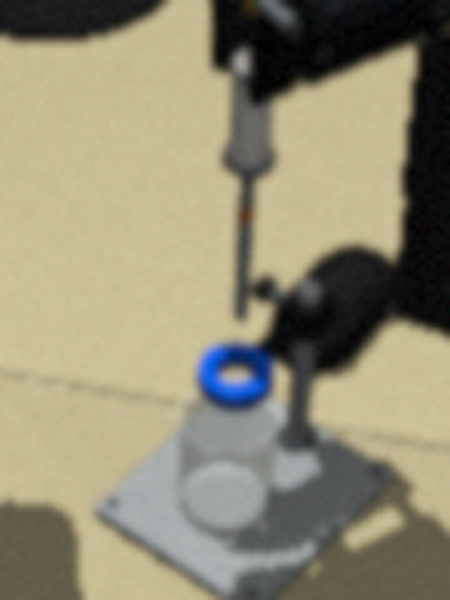

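View pics/w4.png

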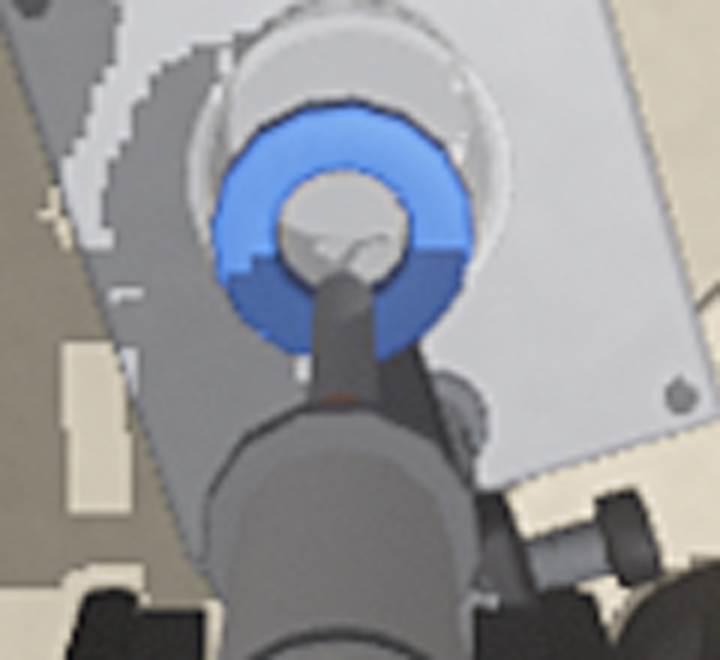

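View pics/t4.png

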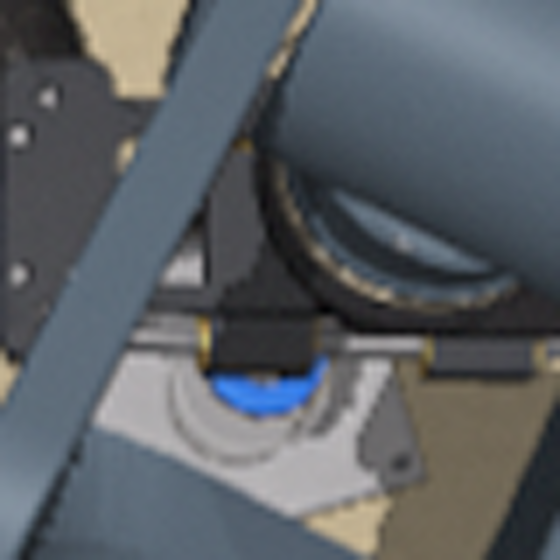

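The tip is laterally centred over the ring, but may sit a couple of mm towards +x. I'll lower it to just above the ring, at the same camera depth, to compare the two directly.

Emit:
send_rows:
  moves:
    - [0.04, 0, 0.3, 0, 0, 0, 1]
    - [0, 0, 0.3, 0, 0, 0, 1]
    - [0, 0, 0.3, 0, 0, 0, 1]
    - [0, 0, 0, 0, 0, 0, 1]
    - [0, 0, 0, 0, 0, 0, 1]

```text
time_s: 13.9
position: [0.5221, -0.1358, 0.2494]
tcp_rot: [[-1.0, 0.001, 0.0], [0.001, 1.0, -0.0], [-0.0, -0.0, -1.0]]
force: [0.4, 0.3, -0.0]
opening: 0.217
```

```bash
python3 look.py 5
cat > ov.py <<'E'
from h import *
import sys
n=sys.argv[1];ox=float(sys.argv[2]);oy=float(sys.argv[3]);oz=float(sys.argv[4])
c,st=wrist();s=vision.capture("scene");x,y,z=st["position"];h=z+.0152+oz
for cc,(x0,y0,x1,y1),k,f in ((c,(270,170,390,270),6,"w"),(s,(305,190,365,280),6,"s")):
    im=cv2.resize(cc["img"][y0:y1,x0:x1,::-1],None,fx=k,fy=k,interpolation=cv2.INTER_CUBIC)
    def circ(X,Y,Z,r,col):
        for a in np.arange(0,360,10):
            p=proj(cc,np.array([X+r*np.cos(np.radians(a)),Y+r*np.sin(np.radians(a)),Z]))
            cv2.circle(im,(int((p[0]-x0+.5)*k),int((p[1]-y0+.5)*k)),1,col,-1)
    circ(.5223,-.1358,.116,.01,(0,0,255));circ(.5223,-.1358,.116,.02,(0,0,255))
    for dz,r in ((-.137,.004),(-.066,.004),(-.060,.004),(-.032,.013)): circ(x+ox,y+oy,h+dz,r,(0,255,0))
    cv2.imwrite(f"pics/ov{f}{n}.png",im)
E
python3 ov.py 5 0 0 0
```

```text
[ 0.52221994 -0.13588644  0.24962586] [-0.76675094 -0.40288891 -0.27210047]
-0.137 scene [332.10948558 250.12335674] wrist [325.62725811 226.35517645]
-0.063 scene [333.20500285 228.83603674] wrist [325.36434946 250.7352143 ]
-0.032 scene [333.69728242 219.29247783] wrist [325.20346332 265.64870765]
ring s [331.95097901 253.31172914]
ring w [325.76210671 223.52164697]
```

View pics/ovw5.png

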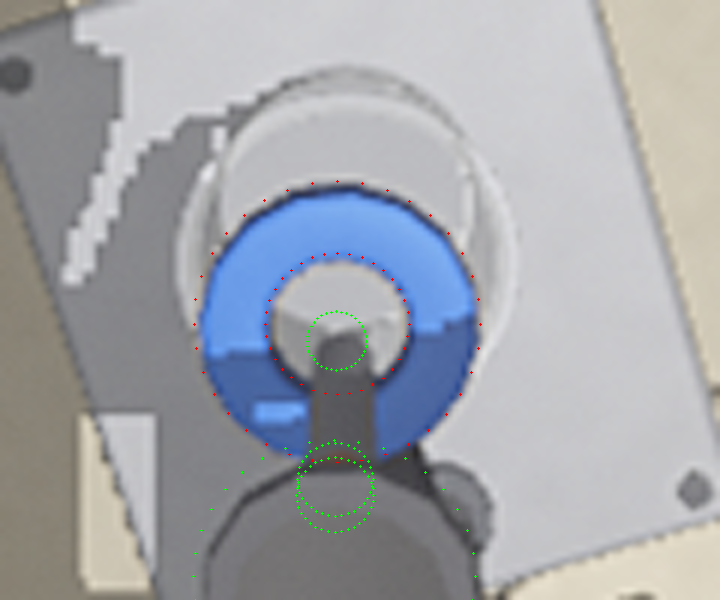

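View pics/ovs5.png

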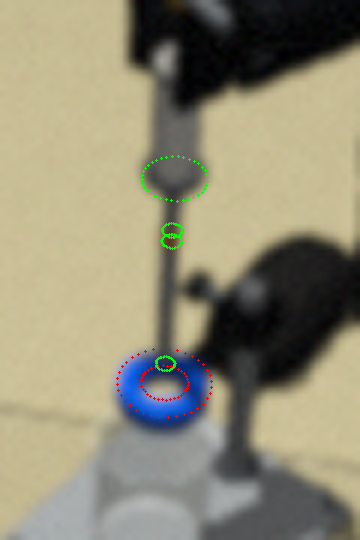

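Run:
```python
from h import *
s=vision.capture("scene");crop(s,312,210,356,276,"pics/s5b.png",9)
im=s["img"]; print(im[236:262,330:336].tolist()[::1] and [[tuple(im[r,c]) for c in (331,332,333)] for r in range(240,258)])
```

```text
[[(np.uint8(127), np.uint8(119), np.uint8(98)), (np.uint8(81), np.uint8(78), np.uint8(71)), (np.uint8(93), np.uint8(90), np.uint8(79))], [(np.uint8(123), np.uint8(117), np.uint8(96)), (np.uint8(78), np.uint8(76), np.uint8(73)), (np.uint8(99), np.uint8(92), np.uint8(81))], [(np.uint8(122), np.uint8(117), np.uint8(96)), (np.uint8(79), np.uint8(78), np.uint8(72)), (np.uint8(100), np.uint8(95), np.uint8(83))], [(np.uint8(124), np.uint8(118), np.uint8(98)), (np.uint8(80), np.uint8(81), np.uint8(71)), (np.uint8(107), np.uint8(103), np.uint8(87))], [(np.uint8(121), np.uint8(114), np.uint8(94)), (np.uint8(79), np.uint8(79), np.uint8(73)), (np.uint8(113), np.uint8(107), np.uint8(93))], [(np.uint8(114), np.uint8(108), np.uint8(90)), (np.uint8(75), np.uint8(73), np.uint8(69)), (np.uint8(107), np.uint8(104), np.uint8(88))], [(np.uint8(115), np.uint8(109), np.uint8(90)), (np.uint8(77), np.uint8(73), np.uint8(69)), (np.uint8(110), np.uint8(105), np.uint8(89))], [(np.uint8(109), np.uint8(105), np.uint8(91)), (np.uint8(75), np.uint8(76), np.uint8(71)), (np.uint8(109), np.uint8(107), np.uint8(91))], 
[... 680 characters left out ...]
8(106), np.uint8(105), np.uint8(100)), (np.uint8(110), np.uint8(107), np.uint8(102)), (np.uint8(99), np.uint8(100), np.uint8(99))], [(np.uint8(161), np.uint8(154), np.uint8(132)), (np.uint8(164), np.uint8(157), np.uint8(135)), (np.uint8(153), np.uint8(150), np.uint8(130))], [(np.uint8(179), np.uint8(176), np.uint8(171)), (np.uint8(178), np.uint8(174), np.uint8(169)), (np.uint8(164), np.uint8(163), np.uint8(167))], [(np.uint8(144), np.uint8(155), np.uint8(205)), (np.uint8(144), np.uint8(158), np.uint8(208)), (np.uint8(130), np.uint8(146), np.uint8(205))], [(np.uint8(77), np.uint8(122), np.uint8(229)), (np.uint8(76), np.uint8(121), np.uint8(229)), (np.uint8(64), np.uint8(112), np.uint8(225))]]
```

View pics/s5b.png

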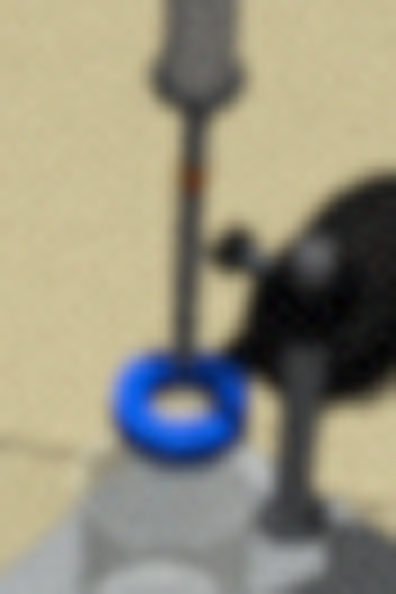

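The flange and tip appear offset from prediction in both cameras. That could be a height error or an x error, so I'll check with depth.

Run:
```python
from h import *
c,st=wrist();s=vision.capture("scene")
print(st["position"])
def pt(c,u,v):
    o,d=ray(c,(u,v));return (o+d*c["depth"][v,u]).round(4)
print("wrist")
for v in range(218,282,3): print(v,[pt(c,u,v).tolist() for u in (326,327)], c["img"][v,326])
print("scene")
for v in range(196,252,2): print(v,[pt(s,u,v).tolist() for u in (332,333)])
cv2.imwrite("pics/w5f.png",c["img"][160:300,240:420,::-1].repeat(4,0).repeat(4,1))
```

```text
[ 0.52204255 -0.13581806  0.24957635]
wrist
218 [[0.5369, -0.1357, 0.0131], [0.5368, -0.1346, 0.0137]] [187 188 192]
221 [[0.5403, -0.1357, 0.0129], [0.5401, -0.1346, 0.0139]] [187 188 192]
224 [[0.5429, -0.1357, 0.0163], [0.5432, -0.1346, 0.0152]] [197 198 200]
227 [[0.5196, -0.1355, 0.1416], [0.5194, -0.1347, 0.1425]] [ 95  96 100]
230 [[0.5199, -0.1355, 0.1509], [0.5197, -0.1347, 0.1518]] [ 98  97 102]
233 [[0.5193, -0.1355, 0.1636], [0.5195, -0.1347, 0.1628]] [93 93 98]
236 [[0.5196, -0.1355, 0.1717], [0.5192, -0.1348, 0.1734]] [87 87 93]
239 [[0.5198, -0.1354, 0.1797], [0.5194, -0.1348, 0.1815]] [88 88 93]
242 [[0.5197, -0.1354, 0.1887], [0.5194, -0.1348, 0.1896]] [87 86 91]
245 [[0.5197, -0.1354, 0.1965], [0.5195, -0.1348, 0.1973]] [98 83 80]
248 [[0.5112, -0.1354, 0.2354], [0.5109, -0.1348, 0.2365]] [76 79 83]
251 [[0.5125, -0.1354, 0.2368], [0.5125, -0.1348, 0.2368]] [122 120 125]
254 [[0.513, -0.1354, 0.2411], [0.5134, -0.1348, 0.2397]] [121 118 122]
257 [[0.5134, -0.1354, 0.2453], [0.5137, -0.1348, 0.2441]] [117 115 116]
260 [[0.5135, -0.1354, 0.2502], [0.5132, -0.1348, 0.2
[... 1458 characters left out ...]
2164]]
228 [[0.5171, -0.1378, 0.2087], [0.5187, -0.1397, 0.2094]]
230 [[0.517, -0.1383, 0.2025], [0.5188, -0.14, 0.203]]
232 [[0.5167, -0.1392, 0.1967], [0.5214, -0.1368, 0.1924]]
234 [[0.5207, -0.134, 0.1838], [0.52, -0.1392, 0.1884]]
236 [[0.5174, -0.139, 0.1827], [0.521, -0.1383, 0.1803]]
238 [[0.5186, -0.1378, 0.1743], [0.5215, -0.138, 0.173]]
240 [[0.5186, -0.1382, 0.1677], [0.5205, -0.1397, 0.168]]
242 [[0.5188, -0.1383, 0.1608], [0.5202, -0.1406, 0.162]]
244 [[0.5178, -0.1401, 0.1558], [0.5227, -0.1376, 0.151]]
246 [[0.5199, -0.1378, 0.1456], [0.5209, -0.1406, 0.1475]]
248 [[0.5196, -0.1386, 0.1393], [0.5226, -0.1387, 0.1378]]
250 [[0.5197, -0.1389, 0.1323], [0.5307, -0.1281, 0.1168]]
```

View pics/w5f.png

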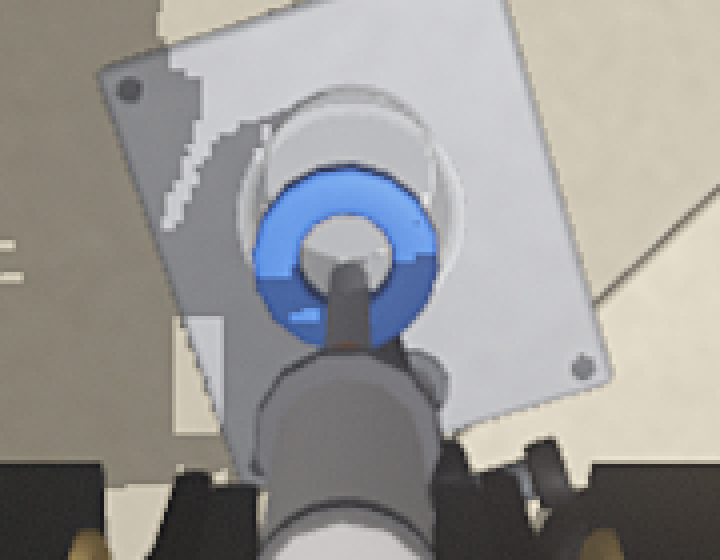

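Wrist depth shows the stem is plumb, because its front face stays at x=0.5195 all the way down. The axis is at (0.5235,-0.135) and the ring at (0.5227,-0.1354). I'll correct by 0.8 mm and enter the ring slowly.

Emit:
send_rows:
  moves:
    - [0.03, -0.01, 0, 0, 0, 0, 1]
    - [0, 0, 0.2, 0, 0, 0, 1]
    - [0, 0, 0.25, 0, 0, 0, 1]
    - [0, 0, 0.25, 0, 0, 0, 1]
    - [0, 0, 0.25, 0, 0, 0, 1]
    - [0, 0, 0.25, 0, 0, 0, 1]
    - [0, 0, 0.2, 0, 0, 0, 1]
    - [0, 0, 0, 0, 0, 0, 1]
    - [0, 0, 0, 0, 0, 0, 1]

```text
time_s: 15.42
position: [0.5213, -0.1361, 0.2145]
tcp_rot: [[-1.0, 0.001, 0.0], [0.001, 1.0, -0.0], [-0.0, -0.0, -1.0]]
force: [0.6, -0.8, -0.4]
opening: 0.216
```

```bash
python3 ov.py 6 .0014 .0008 .002; python3 look.py 6
```

```text
[ 0.5213468  -0.1361076   0.21461514] [ 0.80679273 -0.13233383  0.30533754]
-0.137 scene [331.39477967 259.71103853] wrist [325.62138351 226.3751352 ]
-0.063 scene [332.43085131 239.34382639] wrist [325.36141109 250.74504355]
-0.032 scene [332.89561424 230.22764664] wrist [325.20231912 265.65249545]
ring s [331.95097901 253.31172914]
ring w [325.96231537 233.99452807]
```

View pics/ovw6.png

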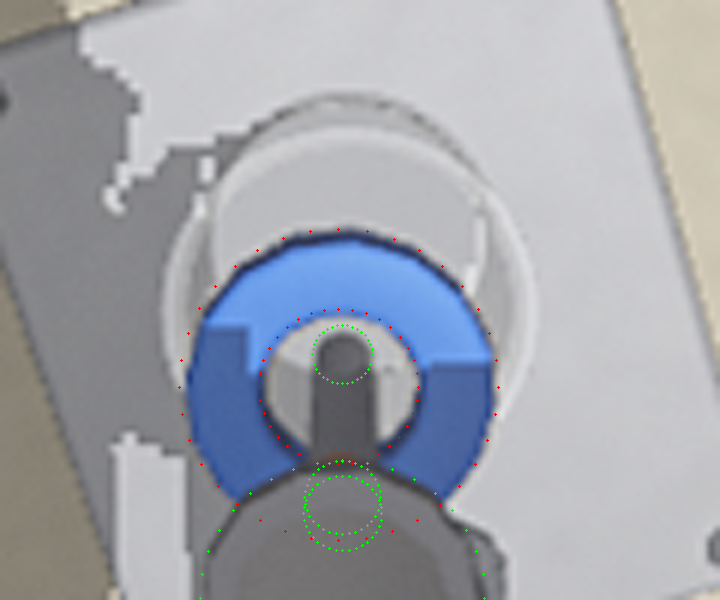

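View pics/ovs6.png

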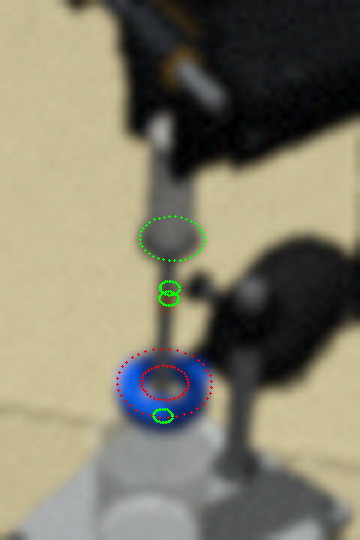

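The stem is inside the hole with even margins. I'll continue down.

Emit:
send_rows:
  moves:
    - [0, 0, 0.2, 0, 0, 0, 1]
    - [0, 0, 0.25, 0, 0, 0, 1]
    - [0, 0, 0.25, 0, 0, 0, 1]
    - [0, 0, 0.25, 0, 0, 0, 1]
    - [0, 0, 0.25, 0, 0, 0, 1]
    - [0, 0, 0.25, 0, 0, 0, 1]
    - [0, 0, 0.25, 0, 0, 0, 1]
    - [0, 0, 0.2, 0, 0, 0, 1]
    - [0, 0, 0, 0, 0, 0, 1]
    - [0, 0, 0, 0, 0, 0, 1]

```text
time_s: 16.92
position: [0.5214, -0.1361, 0.167]
tcp_rot: [[-1.0, 0.001, 0.0], [0.001, 1.0, -0.0], [-0.0, -0.0, -1.0]]
force: [-0.6, 0.2, -0.3]
opening: 0.214
```

```bash
python3 ov.py 7 .0014 .0008 .002; python3 look.py 7
python3 - <<'E'
from h import *
c,st=wrist();s=vision.capture("scene")
crop(s,312,220,352,275,"pics/s7b.png",10); crop(c,286,215,366,285,"pics/w7b.png",9)
def pt(c,u,v):
    o,d=ray(c,(u,v));return (o+d*c["depth"][v,u]).round(4).tolist()
for v in range(225,290,4): print(v,pt(c,326,v),pt(c,327,v),c["img"][v,326])
for v in range(225,256,2): print(v,pt(s,332,v),s["img"][v,332])
E
```

```text
[ 0.52133349 -0.13609998  0.16709134] [-1.1428813   0.0817094  -1.08741249]
-0.137 scene [330.77294718 271.85170445] wrist [325.62258152 226.38451279]
-0.063 scene [331.74818732 252.63848051] wrist [325.36202892 250.74968135]
-0.032 scene [332.18468427 244.05697774] wrist [325.20258138 265.65430645]
ring s [331.95097901 253.31172914]
ring w [325.84790611 250.83729388]
225 [0.5058, -0.1357, 0.1145] [0.5059, -0.1351, 0.114] [117 166 238]
229 [0.5081, -0.1357, 0.1158] [0.5081, -0.1351, 0.1156] [ 88 126 195]
233 [0.5107, -0.1357, 0.1154] [0.5108, -0.1351, 0.1152] [ 69  95 152]
237 [0.5187, -0.1357, 0.093] [0.5187, -0.135, 0.0929] [ 74  81 111]
241 [0.5185, -0.1357, 0.1052] [0.519, -0.135, 0.1032] [87 88 92]
245 [0.5187, -0.1357, 0.1148] [0.5187, -0.1351, 0.115] [92 77 74]
249 [0.5107, -0.1356, 0.154] [0.5107, -0.1351, 0.1543] [112 112 117]
253 [0.5129, -0.1356, 0.1544] [0.5129, -0.1351, 0.1541] [121 121 126]
257 [0.5126, -0.1356, 0.163] [0.5126, -0.1351, 0.1629] [115 113 115]
261 [0.5127, -0.1356, 0.1698] [0.5131, -0.1351, 0.1683] [115 113 114]
265 [0.5128, -0.1356, 0.1762] [0.5128, -0.1
[... 404 characters left out ...]
.5133, -0.1352, 0.2071] [118 116 117]
225 [0.5235, -0.1284, 0.2079] [88 87 83]
227 [0.5107, -0.1464, 0.2219] [90 90 86]
229 [0.5117, -0.1455, 0.2142] [67 65 62]
231 [0.5104, -0.1476, 0.21] [43 43 40]
233 [0.5105, -0.1478, 0.2036] [49 48 46]
235 [0.5142, -0.1432, 0.1913] [80 78 76]
237 [0.5156, -0.1417, 0.1825] [108 106 102]
239 [0.5132, -0.1453, 0.18] [103 103  98]
241 [0.5136, -0.1452, 0.1728] [105 104 100]
243 [0.5162, -0.1422, 0.1619] [102 102  98]
245 [0.5149, -0.1443, 0.1575] [81 80 79]
247 [0.5136, -0.1465, 0.1531] [58 59 61]
249 [0.5189, -0.1397, 0.137] [57 66 89]
251 [0.5197, -0.1391, 0.1288] [62 62 76]
253 [0.5183, -0.1414, 0.1244] [83 57 39]
255 [0.5193, -0.1405, 0.1156] [87 79 76]
```

View pics/s7b.png

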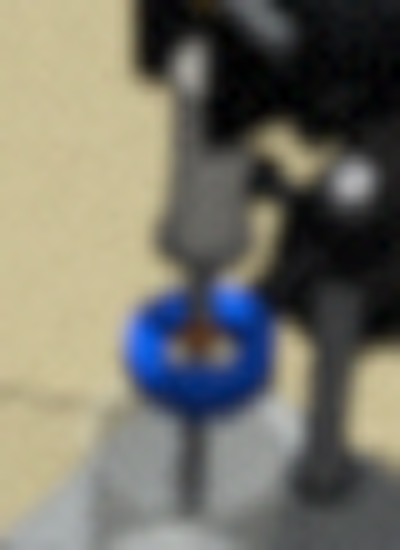

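View pics/ovw7.png

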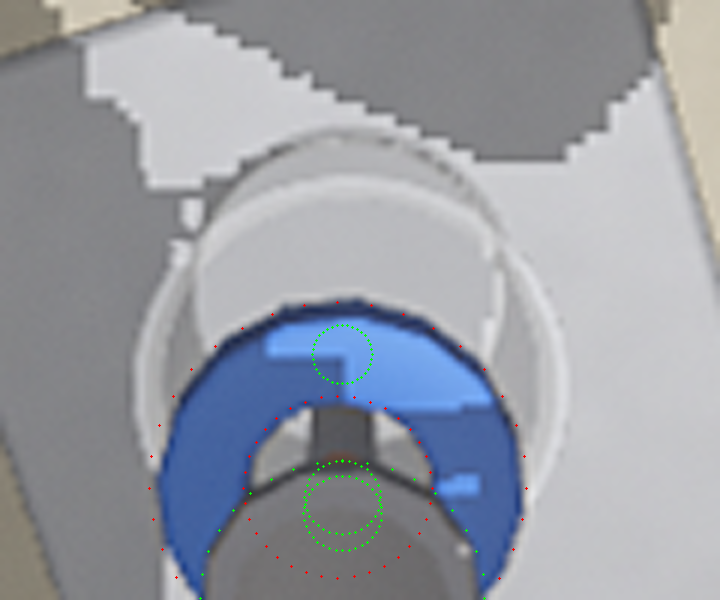

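View pics/ovs7.png

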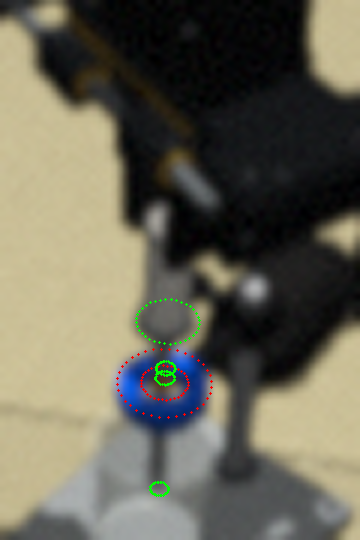

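The band is inside the ring at about z=0.119-0.120, and the axis is centred to within about 0.5 mm. I'll lower it the last 3.5 mm.

Emit:
send_rows:
  moves:
    - [0, 0, 0.07, 0, 0, 0, 1]
    - [0, 0, 0.07, 0, 0, 0, 1]
    - [0, 0, 0, 0, 0, 0, 1]
    - [0, 0, 0, 0, 0, 0, 1]
    - [0, 0, 0, 0, 0, 0, 1]
    - [0, 0, 0, 0, 0, 0, 1]

```text
time_s: 18.02
position: [0.5212, -0.1361, 0.1634]
tcp_rot: [[-1.0, 0.001, 0.0], [0.001, 1.0, -0.0], [-0.0, -0.0, -1.0]]
force: [0.2, 0.1, -0.4]
opening: 0.216
```

```bash
python3 look.py 8
python3 - <<'E'
from h import *
c,st=wrist();s=vision.capture("scene");print(st["position"],st["qvel"].round(2),st["opening"],st["force"])
crop(s,312,220,352,275,"pics/s8b.png",10); crop(c,286,195,366,265,"pics/w8b.png",9)
def pt(c,u,v):
    o,d=ray(c,(u,v));return (o+d*c["depth"][v,u]).round(4).tolist()
for v in (236,238,240,242,243,244,245,246,247,248,249,260,275): print(v,pt(c,326,v),pt(c,327,v),c["img"][v,326])
for k in("probe_band","beaker"): print(models.landmark_of("scene",k),models.landmark_of("wrist",k))
print(proj(s,[.5227,-.1355,.010]),proj(c,[.5227,-.1355,.010]))
E
```

```text
[ 0.52121553 -0.13601457  0.16338888] [-0.07021582 -0.04128149 -0.42348197]
-0.137 scene [330.67179157 272.76624056] wrist [325.58680469 226.44349846]
-0.063 scene [331.64004264 253.63864011] wrist [325.34428973 250.77847948]
-0.032 scene [332.07333841 245.0967392 ] wrist [325.19586962 265.6650971 ]
ring s [331.95097901 253.31172914]
ring w [325.68466971 252.61598842]
[ 0.52120447 -0.13604596  0.16337784] [-0.06 -0.08 -0.06 -0.01  0.03 -0.01] 0.21198114281765718 [ 0.52847747 -0.2675615  -1.0490059 ]
236 [0.512, -0.1356, 0.1141] [0.5119, -0.135, 0.1144] [ 72 101 159]
238 [0.5132, -0.1356, 0.1145] [0.5136, -0.135, 0.1129] [ 62  86 137]
240 [0.5184, -0.1357, 0.0985] [0.5189, -0.135, 0.0967] [88 86 87]
242 [0.5184, -0.1356, 0.1042] [0.5185, -0.135, 0.1037] [86 87 90]
243 [0.5185, -0.1356, 0.1064] [0.5186, -0.135, 0.1058] [87 87 90]
244 [0.5188, -0.1356, 0.1078] [0.5187, -0.135, 0.1082] [84 87 92]
245 [0.5187, -0.1356, 0.1107] [0.5185, -0.135, 0.1117] [94 79 74]
246 [0.5185, -0.1356, 0.1142] [0.5104, -0.1351, 0.1449] [90 70 60]
247 [0.5104, -0.1356, 0.1471] [0.51, -0.1351, 0.1485] [71 66 67]
248 [0.5103, -0.1356, 0.1496] [0.5101, -0.1351, 0.1501] [75 78 83]
249 [0.5106, -0.1356, 0.1504] [0.5108, -0.1351, 0.1498] [112 112 116]
260 [0.5124, -0.1356, 0.165] [0.5127, -0.1351, 0.1641] [114 113 113]
275 [0.5122, -0.1356, 0.1887] [0.513, -0.1351, 0.1864] [114 113 113]
[{'point': [332.7, 252.2], 'confidence': 0.6}] [{'point': [326.8, 255.4], 'confidence': 0.6}]
[{'point': [331.3, 281.0], 'confidence': 0.72}] [{'point': [326.9, 218.4], 'confidence': 0.73}]
[330.63190852 280.08639795] [326.27615106 220.72522408]
```

View pics/s8b.png

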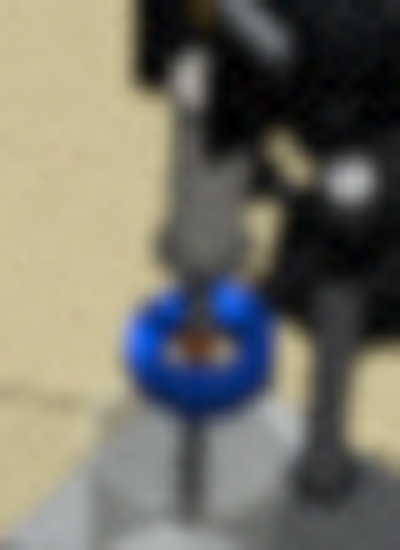

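View pics/w8b.png

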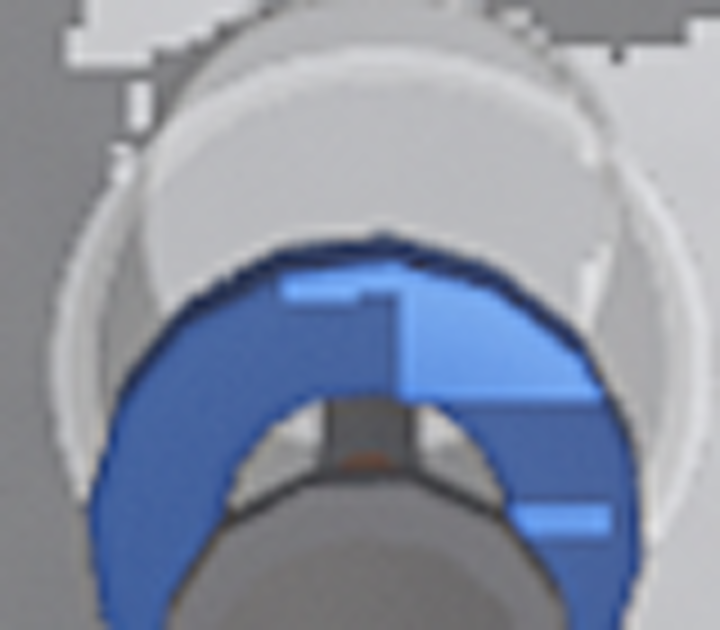

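Three independent height cues put the band centre at 0.114-0.118, against the ring top at 0.116. The axis is within about 0.5 mm of centre and nothing is moving, so I'll hand in.

```bash
python3 -c "
from rig import bot
print(bot.hand_in())"
```

```text
the job is handed in; nothing more can be done
None
```

I lifted the probe out of the parking tube and lowered it through the blue ring of the grey stand. I handed the job in at about 18 s of the allowed 45 s, with the probe still gripped. No verdict was reported.

The last checks before hand-in showed:
- **Centring:** the stem axis was at about (0.5226, -0.1353) and the ring centre at about (0.5225, -0.1355). That is within roughly 0.5 mm, against the 4 mm allowed.
- **Uprightness:** wrist depth along the stem and handle showed no visible tilt.
- **Band height:** three cues put the band centre at 0.114, 0.117 and 0.118 m, against the ring top at 0.116 m. They disagree by a few mm, but all are inside the 8 mm tolerance.
- **Contact:** force readings stayed at noise level, about 1 N. That noise is larger than the 0.2 N contact limit, so they cannot rule out a very light touch. The pictures showed clear gaps between stem and ring and nothing out of place.
- **Beaker:** in the last pictures it was under the ring, as expected.

One earlier disagreement: just above the ring, the scene and wrist views suggested the tip was 3–6 mm higher than predicted. Depth put part of this down to the probe sitting about 1.4 mm off-centre in the grip. I corrected for that and judged the final height from the band and flange instead.

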